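# Check-weigh a brass bar on the jeweller's arrest balance

## Task

Check-weigh the brass bar lying on the balance pan: swing the orange-knobbed arrest lever fully over to free the beam, let go, and without touching the bar or pan wait until the beam is at rest, to see whether the pan sinks (full weight) or rises (underweight). Then swing the lever fully back so that the beam is arrested level again, and only then slide the bar sideways off the pan, without lifting or tipping it, so that it lies wholly on the green tray if it was full weight or on the red tray if it was underweight. Leave the other things on the bench where they are.

Things in the scene. Friction and masses are not known exactly. Their poses are not given: they have to be found in the camera images.
- balance: Grey bench balance, fixed to the bench (base plate 300 x 85 x 18 mm). Origin: on the bench under the beam's pivot. Its x axis runs along the beam from the pan (at x = -100 mm) to the counterweight (at x = +100 mm); y is across it, z up. The beam's axis is 70 mm above the bench; the cheeks of the pivot reach 98 mm high. Placed with a yaw of up to 0.22 rad either way
- lever (a joint): Arrest lever: turns about an upright axis on the balance's -y side. 0 rad = beam arrested (knob towards the balance's +x end), 1.0 rad = fully released (knob towards the pan); stops at both ends, stays where it is left, needs 2 to 3 N at the knob. Lever arm 100 mm long, 100 to 108 mm above the bench
- lever_knob (a point): Centre of the top of the lever's orange upright knob, 151 mm above the bench; the knob is 20 mm across and 45 mm tall (106 to 151 mm above the bench)
- lever_pivot (a point): Point on the lever's upright turning axis, at the height of the knob's top; fixed in the balance frame at x +30, y -52 mm. The knob circles it at 100 mm: in the balance frame from (+78, -140) mm arrested to (-18, -140) mm released
- beam (a joint): Beam angle, rad: 0 = level, positive = pan down (bar heavier than the counterweight's full weight), negative = pan up (bar too light); free between -0.18 and +0.18 when released, held at 0 when arrested
- pan: Flat steel pan 140 (along balance x) x 80 (along y) x 4 mm, without rims; stays level while it rises or sinks up to 18 mm with the beam. Origin on its hinge, 40 mm below its top face
- pan_top (a point): Centre of the pan's top face, 110 mm above the bench when the beam is arrested, 1.5 mm higher than the trays
- counterweight (a point): Top of the blue ball on the counterweight: a brass cylinder 60 mm in diameter, 36 mm tall, on the far end of the beam; 124 mm above the bench when level. It rises when the pan sinks
- bar: Cast brass-coloured bar, 100 x 36 x 22 mm, loose on the pan with its long side roughly along the balance's x axis. Origin at the centre of its underside, x along its length. Full weight is 650 g; bars run from about 20 % under to 20 % over. Within 6 g of full weight either tray is right
- tray_green: Fixed green tray for full-weight bars: flat plate 140 (along balance x) x 96 (along y) mm, no rims, on a pedestal, beside the pan on the balance's +y or -y side (they swap places), 5 mm gap to the pan. Origin on the bench under its centre; axes parallel to the balance's
- tray_green_top (a point): Centre of the green tray's top face, 108.5 mm above the bench
- tray_red: Fixed red tray for underweight bars, the same as the green one, on the other side of the pan
- tray_red_top (a point): Centre of the red tray's top face, 108.5 mm above the bench
- pot: Bystander: small white pot, 58 mm across, 34 mm tall, standing on the bench near the counterweight on the balance's +y side; origin under its centre
- pliers: Bystander: red-handled pliers, about 145 mm long, 12 mm thick, lying to the right; origin near the pivot
- hammer: Bystander: hammer lying to the left, handle towards the robot
- jar: Bystander: amber jar with a yellow lid, 60 mm across, 75 mm tall, to the right; origin under its centre
- glue: Bystander: white bottle with a red cap, 44 mm across, 120 mm tall, to the left; origin under its centre
There are look-alikes about, which are no part of the job. What is shaped like the tray_red but brown is not meant.

How it is judged:
By the outcome, as a careful person would: the job done as asked, in the order asked, and still so for the second after the job is handed in, with the robot touching nothing.
It also fails if it takes over 58 s, if anything falls off the work surface, if the arm or the gripper's body presses on something with over 40 N, if the wrist force passes 120 N, or if a joint passes its speed limit or range.

## Robot

A 6-joint arm with a two-finger parallel gripper is mounted at the origin on the work surface. World frame = base frame: x ahead of the robot, y to its left, z up, the work surface at z = 0. Lengths are in mm, angles in degrees, forces in N, time in s.
With the tool pointing down it reaches from about 300 to 1000 mm from the base axis. Payload 5.1 kg.
Tool frame: the origin (TCP) lies midway between the tips of the shut fingers; the grasp point (between the pads) lies 19 mm behind it; z points along the fingers, y is the line along which they close (so a half turn about z gives the same grasp; the last joint's range is limited). The gripper opens to 95 mm and grips with 3 to 60 N. Pads are 20 mm wide; open, the fingers measure 119 mm over their backs; the gripper's body (75 mm by 180 mm) begins 59 mm behind the grasp point.
Start: joints at [58.808, 7.093, 94.555, -0, 78.352, -4.733], TCP at [289.632, 581.892, 214.656] pointing down, gripper open.
Joint ranges: [-149.61, 149.61], [-58.7, 133.49], [1.44, 155.28], [-77.14, 257.14], [18.33, 153.61], [-166.67, 166.67]. Speed limits (degrees/s): [147.25, 147.25, 180, 180, 180, 180].

## Interface

Orientations are given as [roll, pitch, yaw] about the fixed x, y, z axes, in that order (R = Rz(yaw) Ry(pitch) Rx(roll)).
In Python, from rig import ctrl, cams, spotter gives the robot as it stands. The module is installed in compiled form; this text tells all that it offers.
- The arm moves only by the shell command python3 -m pendant 'ROWS'. ROWS is JSON, a list of rows, each an object with "delta_pos": the shift along the tool's x, y, z in mm, a list of three; "twist": the turn about the tool's z in units of 8 degrees (1.0 is 8 degrees); "jaw": the closure, from 0 (fully open) to 1 (shut). In form: [{"delta_pos": [tx, ty, tz], "twist": twist, "jaw": jaw}, ...]. A call has 1 to 8 rows; each row is the pose to reach, as a shift and turn from the pose commanded when the call began, along the tool's axes at that moment; what a row does not reach only later rows make up. A row lasts 1/10 s, in which the tool goes at most 50 mm and 8.59 degrees, less where a joint would pass 70% of its speed; a pose out of reach is approached as far as the arm can. A call with a gripper value outside its range is refused whole. The fingers move at their own pace and stop on an object; the grip force is fixed at half the most. Time passes only in rows, so rows that repeat a pose let the fingers close. It gives the time, the measured TCP pose, the force, the opening and the grip force at its end, in the units of the state.
- ctrl.get_obs(): the state, without advancing time (a new reading comes with each control period).
- cams.get_image(name): name is "scene" or "top" or "wrist"; returns (picture, depth): 384x512x3 uint8, red, green, blue; 384x512 float32, mm along the optical axis (not along the pixel's ray), 0 where there is no reading.
- cams.camera_info(name): a dict with "fx", "fy", "cx", "cy" (pixels), "eye" and "attitude" of the camera in the world. Camera axes: x right, y down, z forward; pixel columns grow to the right and rows downward; lengths in mm; the calibration is good to about 2 mm. A picture is of the moment at which its call begins: read the wrist's pose just before it. camera_info takes no time and is no camera call; for the wrist camera it gives the pose at the moment of the call.
- ctrl.close_job(): hands the job in; it is judged then, once.
Trained networks look in the newest picture that a camera, given by its name, has taken for a name from the list of things; names that differ only in an ending like _2 or _b are one class to them, and where a whole thing is asked for, a point or a joint stands for the part that bears it (a point fixed in the world has none). Each returns a list of dicts, best first, with "confidence" (0 to 1); they miss things now and then, are a little off and sometimes report something else, mostly with a low value. They report only what shows in the picture. A call takes as long as a camera call. They do not tell look-alikes from the thing itself.
- spotter.look_for(camera, target): "position" ([column, row] as shares, 0 to 1, of the picture: columns of its width, rows of its height, amid what is visible of it).
- spotter.place_of(camera, target): "position" ([column, row] as shares, 0 to 1, of the picture: columns of its width, rows of its height: a listed point, or the origin of a listed thing).
The state is a dict: "clock": time; "joint_positions": joint angles; "dq": joint speeds; "joint_torque": joint torques, N m; "tcp_pos": TCP position; "tool_rot": TCP orientation; "ft_force": force on the tool from outside, world axes, zero at the start; "wrist_torque": the same for the moment, N m; "finger_gap": finger opening in mm; "finger_force": force on a finger pad.
Only numpy, scipy, OpenCV 4.12 (cv2) and the standard library are available. Lean on these libraries where they do the work, as an engineer would, in place of code of your own. Each camera call takes 0.05 s, during which the arm holds its last target. There are 200 camera calls.

## Working session

There is one attempt and no reset: what is moved stays moved. The work goes in short steps, Python scripts to look and compute and a shell command to move; the robot and the scene stay as the last step left them, time stands still between calls to the robot, and variables do not carry over. Pictures are saved under pics/ and viewed, at most 10 in all, crops included, and the job is handed in when it is done.

```bash
mkdir -p pics
cat > h.py <<'E'
import numpy as np, cv2
from rig import ctrl,cams,spotter
from scipy.spatial.transform import Rotation as R
def camR(i):
    a=np.array(i["attitude"],float)
    return a if a.shape==(3,3) else R.from_euler('xyz',a,degrees=True).as_matrix() if a.size==3 else R.from_quat(a).as_matrix()
def at_z(cam,px,z,info=None):
    i=info or cams.camera_info(cam)
    d=camR(i)@np.array([(px[0]-i["cx"])/i["fx"],(px[1]-i["cy"])/i["fy"],1]); e=np.array(i["eye"])
    return e+d*(z-e[2])/d[2]
E
python3 - <<'E'
from h import *
for c in ("scene","top"):
    im,d=cams.get_image(c); cv2.imwrite(f"pics/{c}0.png",im[:,:,::-1]); np.save(f"{c}0.npy",d)
    i=cams.camera_info(c); print(c,i)
for n,z in (("lever_knob",151),("pan_top",110),("counterweight",124),("tray_green_top",108.5),("tray_red_top",108.5),("bar",110),("balance",0),("lever_pivot",151)):
    for c in("top","scene"):
        for r in spotter.place_of(c,n)[:3]:
            p=np.array(r["position"])*[512,384]; print(n,c,round(r["confidence"],2),p.round(),at_z(c,p,z).round(1)[:2])
print(ctrl.get_obs())
E
```

```text
scene {'fx': 444.8889839034241, 'fy': 444.8889839034241, 'cx': 254.8635648906238, 'cy': 195.74705332947357, 'eye': array([1133.97140664,  144.16165398, 1297.86009187]), 'attitude': array([-150.65469918,   -0.41119391,  101.88645313])}
top {'fx': 373.5632944686342, 'fy': 373.5632944686342, 'cx': 253.4479853971869, 'cy': 199.044063694226, 'eye': array([ 301.75204783,    9.4658424 , 1249.12921242]), 'attitude': array([-171.22870241,    1.61180897,  -89.34164488])}
lever_knob top 0.72 [317. 156.] [ 604.8 -148.1]
lever_knob scene 0.72 [192. 220.] [ 616.3 -139.4]
lever_knob scene 0.64 [244. 235.] [631.7  15. ]
pan_top top 0.83 [262. 207.] [453.3  17.9]
pan_top scene 0.58 [257. 194.] [472.8  21.3]
pan_top scene 0.36 [230. 245.] [652.7 -20.8]
counterweight top 0.9 [273. 138.] [668.1 -14.8]
counterweight scene 0.98 [231. 248.] [666.2 -13.5]
tray_green_top top 0.67 [232. 198.] [480.5 110.1]
tray_green_top scene 0.64 [222. 217.] [568.6 -66.1]
tray_green_top scene 0.62 [288. 201.] [474.6 116.1]
tray_red_top top 0.9 [353. 241.] [ 352.5 -259.7]
tray_red_top top 0.85 [201. 263.] [282.2 200.9]
tray_
[... 489 characters left out ...]
89.3 -54.4]
{'clock': 0.9, 'joint_positions': array([ 5.88091298e+01,  7.09177371e+00,  9.45551747e+01,  1.03800094e-04,
        7.83513934e+01, -4.73201741e+00]), 'dq': array([-0.00868083, -0.06322413,  0.00553119,  0.00686447,  0.10040663,
        0.0766379 ]), 'joint_torque': array([ 1.88039463e-03, -4.17573881e+01, -3.60238552e+01,  7.75627862e-02,
        4.25923511e-02, -5.82640496e-06]), 'tcp_pos': array([289.62578297, 581.89877302, 214.67305442]), 'tool_rot': array([1.79998339e+02, 3.54829806e-05, 1.53541126e+02]), 'ft_force': array([0.64982921, 0.03222073, 0.37393727]), 'wrist_torque': array([0.01360839, 0.02752028, 0.03612004]), 'finger_force': 0.0, 'finger_gap': 95.01198194556267}
```

Run:
```python
import cv2
a=cv2.imread("pics/top0.png")[110:290,160:400]; b=cv2.imread("pics/scene0.png")[120:300,130:370]
cv2.imwrite("pics/crop0.png",cv2.resize(cv2.vconcat([a,b]),None,fx=1.66,fy=1.66,interpolation=cv2.INTER_CUBIC))
```

```text
(no output)
```

View pics/top0.png

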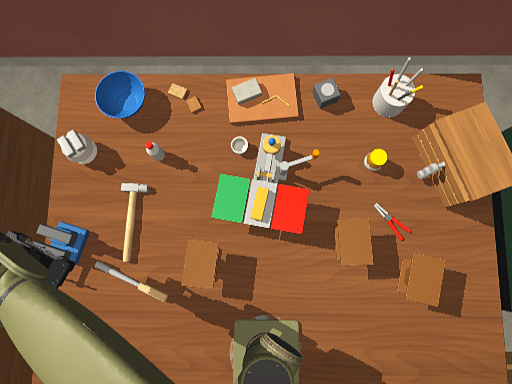

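View pics/crop0.png

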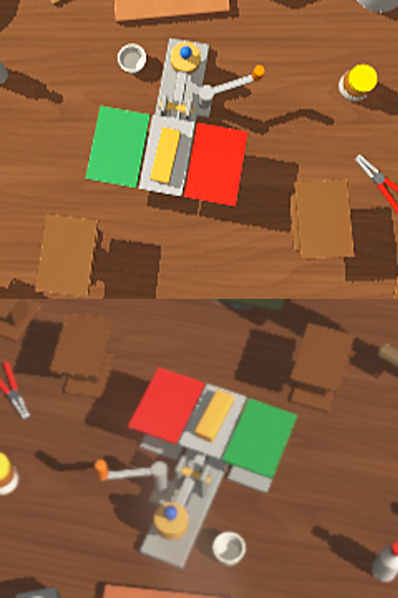

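Top view: the green tray is at (231,198) on balance +y, the red one at (290,208) on −y. The brown look-alikes are at (354,242), (422,280) and (202,264). The bar is at (260,204), the knob at (316,153) and the yellow-lidded jar at (377,158). The knob is the orange one on the lever arm, and the crop confirms the choice. Next I fit the geometry.

```bash
cat >> h.py <<'E'
def rects(cam,im,which=("green","red","bar","knob")):
    hsv=cv2.cvtColor(im,cv2.COLOR_RGB2HSV); out={}
    rng={"green":((50,120,60),(80,255,255),108.5),"red":((0,225,150),(4,255,255),108.5),"bar":((20,120,130),(27,255,255),132),"knob":((8,225,180),(17,255,255),151)}
    for n in which:
        lo,hi,z=rng[n]; m=cv2.inRange(hsv,lo,hi)
        k,l,s,c=cv2.connectedComponentsWithStats(m)
        info=cams.camera_info(cam)
        for j in np.argsort(-s[1:,4])[:2]+1:
            if s[j,4]<12: continue
            ys,xs=np.where(l==j); P=np.array([at_z(cam,(x,y),z,info)[:2] for x,y in zip(xs,ys)])
            (cx,cy),(w,h),a=cv2.minAreaRect(P.astype(np.float32))
            print(cam,n,s[j,4],"px",c[j].round(),"mean",P.mean(0).round(1),"rect",round(cx,1),round(cy,1),"size",round(w),round(h),"ang",round(a,1))
E
python3 - <<'E'
from h import *
for c in("top","scene"):
    rects(c,cv2.imread(f"pics/{c}0.png")[:,:,::-1].copy())
E
```

```text
top green 1378 px [231. 198.] mean [480.4 114.3] rect 481.0 114.1 size 96 140 ang 80.3
top red 864 px [290. 205.] mean [461.1 -70.1] rect 452.8 -68.7 size 95 132 ang 80.1
top red 60 px [395. 230.] mean [ 385.5 -385.7] rect 385.9 -384.9 size 67 10 ang 33.6
top bar 361 px [259. 203.] mean [461.7  25.7] rect 462.0 25.7 size 34 98 ang 77.1
top bar 195 px [271. 145.] mean [644.2  -9.6] rect 648.2 -11.0 size 54 53 ang 0.2
scene green 1239 px [286. 204.] mean [484.3 113.1] rect 482.9 112.7 size 94 140 ang 79.9
scene bar 298 px [260. 189.] mean [465.7  26.5] rect 464.6 26.3 size 33 95 ang 78.0
scene bar 177 px [125. 220.] mean [ 649.2 -335. ] rect 650.2 -332.2 size 57 52 ang 19.4
```

```bash
cat > go.py <<'E'
import sys
from h import *
a=[float(v) for v in sys.argv[1:]]
o=ctrl.get_obs(); Rm=R.from_euler('xyz',o["tool_rot"],degrees=True).as_matrix()
d=np.array(a[:3])-o["tcp_pos"]
print("clock",o["clock"],"tcp",o["tcp_pos"].round(1),o["tool_rot"].round(1),"F",o["ft_force"].round(1),"gap",o["finger_gap"].round(1))
print("tool d",(Rm.T@d).round(1), "twist", round((-(((a[3]-o["tool_rot"][2])+180)%360-180))/8,2) if len(a)>3 else "")
E
python3 go.py 610 -147 210 80.2
```

```text
Traceback (most recent call last):
  File "go.py", line 6, in <module>
    print("clock",o["clock"],"tcp",o["tcp_pos"].round(1),o["tool_rot"].round(1),"F",o["ft_force"].round(1),"gap",o["finger_gap"].round(1))
                                                                                                                 ^^^^^^^^^^^^^^^^^^^^^
AttributeError: 'float' object has no attribute 'round'
```

```bash
sed -i 's/o\["finger_gap"\].round(1)/round(o["finger_gap"],1)/' go.py
python3 go.py 610 -147 210 80.2
```

```text
clock 0.9 tcp [289.6 581.9 214.7] [180.    0.  153.5] F [0.6 0.  0.4] gap 95.0
tool d [-611.6 -509.8    4.7] twist 9.17
```

```bash
python3 -m pendant '[{"delta_pos":[-306,-255,2],"twist":4.6,"jaw":0.5},{"delta_pos":[-306,-255,2],"twist":4.6,"jaw":0.5},{"delta_pos":[-306,-255,2],"twist":4.6,"jaw":0.5},{"delta_pos":[-306,-255,2],"twist":4.6,"jaw":0.5},{"delta_pos":[-306,-255,2],"twist":4.6,"jaw":0.5},{"delta_pos":[-306,-255,2],"twist":4.6,"jaw":0.5},{"delta_pos":[-306,-255,2],"twist":4.6,"jaw":0.5},{"delta_pos":[-306,-255,2],"twist":4.6,"jaw":0.5}]'; python3 go.py 610 -147 215 80.2
```

```text
clock: 1.7
tcp_pos: [450.5, 215.3, 213.0]
tool_rot: [179.9, 0.0, 116.7]
ft_force: [-0.1, -0.1, 0.6]
finger_gap: 48.0
finger_force: 0.0
clock 1.7 tcp [450.5 215.3 213. ] [179.9   0.  116.7] F [-0.1 -0.1  0.6] gap 48.0
tool d [-395.3  -20.6   -1.9] twist 4.57
```

```bash
python3 -m pendant '[{"delta_pos":[-395,-20,-2],"twist":4.6,"jaw":0.5},{"delta_pos":[-395,-20,-2],"twist":4.6,"jaw":0.5},{"delta_pos":[-395,-20,-2],"twist":4.6,"jaw":0.5},{"delta_pos":[-395,-20,-2],"twist":4.6,"jaw":0.5},{"delta_pos":[-395,-20,-2],"twist":4.6,"jaw":0.5},{"delta_pos":[-395,-20,-2],"twist":4.6,"jaw":0.5},{"delta_pos":[-395,-20,-2],"twist":4.6,"jaw":0.5},{"delta_pos":[-395,-20,-2],"twist":4.6,"jaw":0.5}]'; python3 go.py 619 -147 215 80.2
python3 - <<'E'
from h import *
info=cams.camera_info("wrist"); im,d=cams.get_image("wrist"); cv2.imwrite("pics/w1.png",im[:,:,::-1])
print(info)
hs=cv2.cvtColor(im,cv2.COLOR_RGB2HSV); m=cv2.inRange(hs,(6,170,120),(18,255,255))
k,l,s,c=cv2.connectedComponentsWithStats(m)
for j in np.argsort(-s[1:,4])[:3]+1: print(s[j],c[j].round(),at_z("wrist",c[j],151,info).round(1))
for n in("lever_knob","lever_pivot"):
  for r in spotter.place_of("wrist",n)[:2]:
    p=np.array(r["position"])*[512,384]; print(n,r["confidence"],p.round(),at_z("wrist",p,151,info).round(1))
rects("wrist",im,("green","red","bar"))
E
```

```text
clock: 2.5
tcp_pos: [610.5, -146.9, 214.8]
tool_rot: [180.0, 0.0, 79.9]
ft_force: [0.9, 0.6, 1.4]
finger_gap: 47.4
finger_force: 0.0
clock 2.5 tcp [ 610.5 -146.9  214.8] [180.    0.   79.9] F [0.9 0.6 1.4] gap 47.4
tool d [ 1.4  8.4 -0.2] twist -0.04
{'fx': 299.79550245211203, 'fy': 299.79550245211203, 'cx': 254.80940529791084, 'cy': 187.6155974979264, 'eye': array([623.72080589, -74.53255927, 384.26838329]), 'attitude': array([ 1.64998785e+02, -4.09379468e-02, -1.01748936e+01])}
[252 180  24  33 460] [263. 197.] [ 618.4 -145.2  151. ]
[281 307   3   3   4] [282. 308.] [ 617.2 -250.9  151. ]
[294 309   2   4   4] [294. 310.] [ 627.6 -255.7  151. ]
lever_knob 0.91 [260. 199.] [ 615.5 -146.   151. ]
lever_knob 0.7 [289.  17.] [658.4 -19.  151. ]
lever_pivot 0.85 [195.  82.] [583.6 -48.9 151. ]
wrist bar 3407 px [46. 19.] mean [479.9  17.3] rect 478.8 17.6 size 28 70 ang 77.1
wrist bar 1154 px [326. 315.] mean [ 656.8 -280.4] rect 619.8 -272.1 size 8 297 ang 79.7
```

View pics/w1.png

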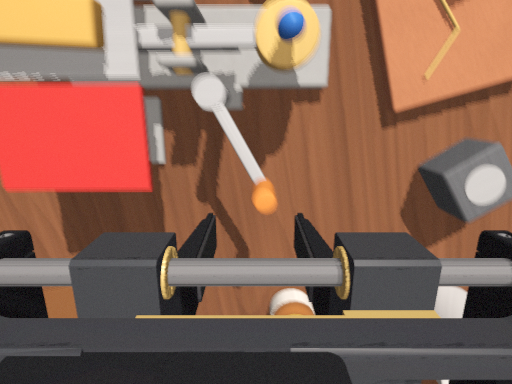

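The wrist view shows the orange knob at (263,197), between the fingers and on the lever arm that comes from the pivot at (210,92). Its position is ≈(618,−146). I'll cage it with the fingers, without gripping.

```bash
python3 -m pendant '[{"delta_pos":[2,7,20],"twist":0,"jaw":0.5},{"delta_pos":[2,7,55],"twist":0,"jaw":0.5},{"delta_pos":[2,7,90],"twist":0,"jaw":0.5},{"delta_pos":[2,7,92],"twist":0,"jaw":0.5}]'; python3 -m pendant '[{"delta_pos":[0,-13,0],"twist":0,"jaw":0.5},{"delta_pos":[-6,-25,0],"twist":0,"jaw":0.5},{"delta_pos":[-9,-38,0],"twist":0,"jaw":0.5},{"delta_pos":[-12,-54,0],"twist":0,"jaw":0.5},{"delta_pos":[-12,-70,0],"twist":0,"jaw":0.5},{"delta_pos":[-9,-86,0],"twist":0,"jaw":0.5},{"delta_pos":[-5,-98,0],"twist":0,"jaw":0.5},{"delta_pos":[-2,-106,0],"twist":0,"jaw":0.5}]'; python3 go.py 522 -130 122
```

```text
clock: 3.05
tcp_pos: [613.0, -141.2, 116.8]
tool_rot: [-179.4, -0.1, 80.0]
ft_force: [-0.6, 0.1, -1.9]
finger_gap: 47.5
finger_force: 0.0
clock: 3.85
tcp_pos: [512.1, -127.2, 124.1]
tool_rot: [179.8, 0.0, 79.9]
ft_force: [1.8, -1.9, 0.6]
finger_gap: 47.5
finger_force: 1.1
clock 3.85 tcp [ 512.1 -127.2  124.1] [179.8   0.   79.9] F [ 1.8 -1.9  0.6] gap 47.5
tool d [-1.  10.2  2.2] twist
```

```bash
python3 -m pendant '[{"delta_pos":[1,-3,0],"twist":0,"jaw":0.5},{"delta_pos":[2,-6,0],"twist":0,"jaw":0.5},{"delta_pos":[2,-6,0],"twist":0,"jaw":0.5}]'
```

```text
clock: 4.15
tcp_pos: [509.0, -125.0, 123.7]
tool_rot: [179.6, 0.1, 79.9]
ft_force: [6.5, -2.9, -1.6]
finger_gap: 47.6
finger_force: 3.8
```

```bash
python3 -m pendant '[{"delta_pos":[0,-4,0],"twist":0,"jaw":0.5},{"delta_pos":[0,-4,0],"twist":0,"jaw":0.5}]'; python3 -m pendant '[{"delta_pos":[0,9,0],"twist":0,"jaw":0.5},{"delta_pos":[0,18,0],"twist":0,"jaw":0.5},{"delta_pos":[0,18,-40],"twist":0,"jaw":0.5},{"delta_pos":[0,18,-85],"twist":0,"jaw":0.5},{"delta_pos":[0,18,-90],"twist":0,"jaw":0.5},{"delta_pos":[0,18,-90],"twist":0,"jaw":0.5}]'
cat > look.py <<'E'
import sys
from h import *
for c in ("wrist",):
    info=cams.camera_info(c); im,d=cams.get_image(c); cv2.imwrite(f"pics/{sys.argv[1]}.png",im[:,:,::-1])
    hs=cv2.cvtColor(im,cv2.COLOR_RGB2HSV); m=cv2.inRange(hs,(6,170,120),(18,255,255))
    k,l,s,cc=cv2.connectedComponentsWithStats(m)
    for j in np.argsort(-s[1:,4])[:2]+1: print("orange",s[j],cc[j].round(),at_z(c,cc[j],151,info).round(1))
    print(ctrl.get_obs()["clock"])
for c in ("scene","top"):
    for t in range(3):
        im,d=cams.get_image(c); hs=cv2.cvtColor(im,cv2.COLOR_RGB2HSV)
        i=cams.camera_info(c); out=[]
        Rc=camR(i); e=np.array(i["eye"])
        v,u=np.mgrid[:384,:512]; P=np.stack([(u-i["cx"])/i["fx"]*d,(v-i["cy"])/i["fy"]*d,d],-1)@Rc.T+e
        P[d==0]=0
        # balance frame
        th=np.radians(-9.8); B=P.copy(); x=P[...,0]-566; y=P[...,1]-4
        bx=x*np.cos(th)+y*np.sin(th); by=-x*np.sin(th)+y*np.cos(th); z=P[...,2]
        def med(q): return (round(float(np.median(z[q])),1),int(q.sum())) if q.any() else None
        h=hs[...,0]; blue=(h>105)&(h<125)&(hs[...,1]>120)&(abs(bx-100)<40)&(abs(by)<40)
        cw=(abs(bx-100)<26)&(abs(by)<26)&~blue&(z>70)
        bar=(h>19)&(h<28)&(hs[...,1]>120)&(abs(bx+100)<60)&(abs(by)<30)&(z>70)
        pan=(hs[...,1]<60)&(abs(bx+100)<68)&(abs(by)<38)&(z>60)
        print(c,"blue",med(blue),"cw",med(cw),"bar",med(bar),"pan",med(pan), "clk",round(ctrl.get_obs()["clock"],2))
    cv2.imwrite(f"pics/{sys.argv[1]}{c}.png",im[:,:,::-1])
E
python3 look.py a
python3 - <<'E'
from h import *
print("arrested reference:")
for c in("top","scene"):
    d=np.load(f"{c}0.npy"); i=cams.camera_info(c); im=cv2.imread(f"pics/{c}0.png")
    v,u=np.mgrid[:384,:512]; P=np.stack([(u-i["cx"])/i["fx"]*d,(v-i["cy"])/i["fy"]*d,d],-1)@camR(i).T+np.array(i["eye"])
    hs=cv2.cvtColor(im,cv2.COLOR_BGR2HSV); x=P[...,0]-566; y=P[...,1]-4; th=np.radians(-9.8)
    bx=x*np.cos(th)+y*np.sin(th); by=-x*np.sin(th)+y*np.cos(th); z=P[...,2]; h=hs[...,0]
    blue=(h>105)&(h<125)&(hs[...,1]>120)&(abs(bx-100)<40)&(abs(by)<40); cw=(abs(bx-100)<26)&(abs(by)<26)&~blue&(z>70)
    bar=(h>19)&(h<28)&(hs[...,1]>120)&(abs(bx+100)<60)&(abs(by)<30)&(z>70); pan=(hs[...,1]<60)&(abs(bx+100)<68)&(abs(by)<38)&(z>60)
    print(c,[(n,round(float(np.median(z[q])),1),int(q.sum())) for n,q in dict(blue=blue,cw=cw,bar=bar,pan=pan).items() if q.any()])
E
```

```text
clock: 4.35
tcp_pos: [508.8, -124.9, 123.7]
tool_rot: [179.0, 0.1, 79.9]
ft_force: [22.3, -6.3, -12.6]
finger_gap: 47.5
finger_force: 11.7
clock: 4.95
tcp_pos: [521.6, -126.8, 214.5]
tool_rot: [179.9, 0.0, 80.0]
ft_force: [0.2, -0.3, -0.6]
finger_gap: 47.6
finger_force: 0.0
orange [244 181  25  34 553] [256. 198.] [ 523.4 -124.6  151. ]
orange [116  46   2   1   2] [116.  46.] [445.4   4.4 151. ]
5.0
scene blue (138.6, 16) cw (105.6, 323) bar (115.3, 292) pan (93.9, 528) clk 5.05
scene blue (137.2, 18) cw (105.6, 325) bar (115.3, 294) pan (93.7, 533) clk 5.1
scene blue (137.9, 15) cw (105.6, 332) bar (115.3, 295) pan (93.9, 534) clk 5.15
top blue (135.2, 19) cw (104.9, 204) bar (114.9, 350) pan (93.1, 653) clk 5.2
top blue (135.8, 20) cw (104.7, 205) bar (114.9, 349) pan (93.0, 653) clk 5.25
top blue (135.4, 19) cw (104.7, 205) bar (114.9, 347) pan (92.8, 651) clk 5.3
arrested reference:
top [('blue', 119.3, 22), ('cw', 87.7, 205), ('bar', 131.1, 359), ('pan', 109.6, 662)]
scene [('blue', 122.5, 13), ('cw', 89.2, 277), ('bar', 131.9, 298), ('pan', 110.4, 563)]
```

The pan has dropped about 17 mm and the counterweight has risen. I'll wait to confirm the beam is at rest.

```bash
for k in 1 2 3; do python3 -m pendant '[{"delta_pos":[0,0,0],"twist":0,"jaw":0.5},{"delta_pos":[0,0,0],"twist":0,"jaw":0.5},{"delta_pos":[0,0,0],"twist":0,"jaw":0.5},{"delta_pos":[0,0,0],"twist":0,"jaw":0.5},{"delta_pos":[0,0,0],"twist":0,"jaw":0.5},{"delta_pos":[0,0,0],"twist":0,"jaw":0.5},{"delta_pos":[0,0,0],"twist":0,"jaw":0.5},{"delta_pos":[0,0,0],"twist":0,"jaw":0.5}]' >/dev/null; python3 look.py b$k; done; python3 go.py 523 -128 122
```

```text
orange [246 182  24  34 570] [257. 199.] [ 523.5 -124.7  151. ]
orange [217  34   1   1   1] [217.  34.] [516.6  -0.7 151. ]
6.15
scene blue (137.4, 17) cw (105.6, 325) bar (115.5, 295) pan (93.8, 528) clk 6.2
scene blue (137.1, 17) cw (105.8, 324) bar (115.8, 296) pan (94.0, 530) clk 6.25
scene blue (138.7, 17) cw (105.5, 325) bar (115.4, 292) pan (93.9, 523) clk 6.3
top blue (135.6, 17) cw (105.1, 206) bar (114.7, 347) pan (93.0, 655) clk 6.35
top blue (137.1, 17) cw (104.9, 205) bar (114.7, 348) pan (93.1, 653) clk 6.4
top blue (136.0, 19) cw (105.1, 204) bar (114.7, 350) pan (93.0, 652) clk 6.45
orange [246 182  24  34 572] [257. 199.] [ 523.4 -124.7  151. ]
orange [ 95 175   1   2   2] [ 95. 176.] [400.6 -83.3 151. ]
7.3
scene blue (137.9, 17) cw (105.8, 322) bar (115.6, 294) pan (94.1, 534) clk 7.35
scene blue (136.9, 16) cw (105.8, 323) bar (115.3, 294) pan (93.7, 530) clk 7.4
scene blue (137.5, 16) cw (105.7, 321) bar (115.5, 295) pan (93.8, 534) clk 7.45
top blue (136.9, 19) cw (104.9, 205) bar (114.8, 349) pan (93.1, 650) clk 7.5
top blue (135.8, 19) cw (104.7, 204) bar (114.7, 346) pan (93.0, 651) clk 7.55
top blue (135.2, 20) cw (104.8, 203) bar (114.8, 349) pan (93.1, 650) clk 7.6
orange [246 182  24  34 565] [257. 199.] [ 523.5 -124.7  151. ]
orange [217  13   1   1   1] [217.  13.] [519.3  12.2 151. ]
8.45
scene blue (139.3, 17) cw (105.4, 324) bar (115.4, 294) pan (94.1, 535) clk 8.5
scene blue (137.7, 17) cw (106.0, 322) bar (115.3, 293) pan (93.8, 534) clk 8.55
scene blue (137.6, 17) cw (105.9, 322) bar (115.6, 294) pan (93.7, 530) clk 8.6
top blue (135.5, 19) cw (105.2, 203) bar (115.0, 350) pan (93.2, 652) clk 8.65
top blue (134.7, 19) cw (104.8, 206) bar (114.8, 350) pan (92.9, 650) clk 8.7
top blue (136.1, 18) cw (104.9, 206) bar (114.8, 348) pan (93.0, 652) clk 8.75
clock 8.75 tcp [ 520.6 -126.6  212.7] [180.    0.   79.9] F [-0.1 -0.1 -1.2] gap 47.2
tool d [-0.9  2.6 90.7] twist
```

View pics/b3.png

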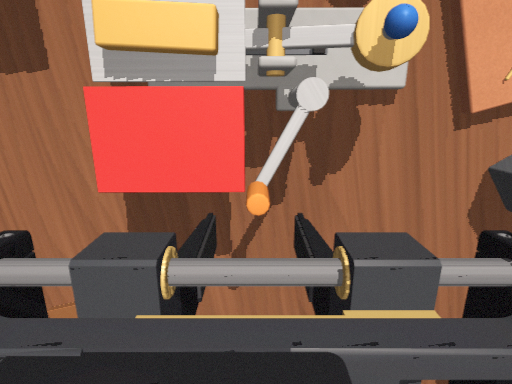

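The lever is at its released stop, with the knob at (257,199) between the fingers. The beam is at rest with the pan sunk, so the bar is full weight and goes on the green tray. Next I swing the lever back.

```bash
python3 -m pendant '[{"delta_pos":[0,3,20],"twist":0,"jaw":0.5},{"delta_pos":[0,3,55],"twist":0,"jaw":0.5},{"delta_pos":[0,3,88],"twist":0,"jaw":0.5},{"delta_pos":[0,3,88],"twist":0,"jaw":0.5}]'; python3 -m pendant '[{"delta_pos":[0,13,0],"twist":0,"jaw":0.5},{"delta_pos":[-6,25,0],"twist":0,"jaw":0.5},{"delta_pos":[-9,38,0],"twist":0,"jaw":0.5},{"delta_pos":[-12,54,0],"twist":0,"jaw":0.5},{"delta_pos":[-12,70,0],"twist":0,"jaw":0.5},{"delta_pos":[-9,86,0],"twist":0,"jaw":0.5},{"delta_pos":[-5,98,0],"twist":0,"jaw":0.5},{"delta_pos":[-2,106,0],"twist":0,"jaw":0.5}]'; python3 -m pendant '[{"delta_pos":[1,3,0],"twist":0,"jaw":0.5},{"delta_pos":[2,6,0],"twist":0,"jaw":0.5},{"delta_pos":[2,6,0],"twist":0,"jaw":0.5}]'
```

```text
clock: 9.15
tcp_pos: [519.8, -125.9, 119.2]
tool_rot: [-179.4, -0.1, 79.9]
ft_force: [-0.4, 0.6, -0.2]
finger_gap: 47.9
finger_force: 0.0
clock: 9.95
tcp_pos: [629.7, -148.3, 126.2]
tool_rot: [179.9, 0.0, 79.9]
ft_force: [-2.7, -1.7, 1.1]
finger_gap: 47.5
finger_force: 1.3
clock: 10.25
tcp_pos: [630.8, -147.7, 125.6]
tool_rot: [-179.5, 0.2, 80.0]
ft_force: [-15.1, -3.4, 9.9]
finger_gap: 47.4
finger_force: 7.2
```

```bash
python3 -m pendant '[{"delta_pos":[0,3,0],"twist":0,"jaw":0.5},{"delta_pos":[0,3,0],"twist":0,"jaw":0.5}]'; python3 -m pendant '[{"delta_pos":[0,-10,0],"twist":0,"jaw":0.5},{"delta_pos":[0,-19,0],"twist":0,"jaw":0.5},{"delta_pos":[0,-19,-40],"twist":0,"jaw":0.5},{"delta_pos":[0,-19,-85],"twist":0,"jaw":0.5},{"delta_pos":[0,-19,-85],"twist":0,"jaw":0.5}]'; python3 look.py c
python3 - <<'E'
from h import *
for c in("top","scene"): rects(c,cv2.imread(f"pics/c{c}.png")[:,:,::-1].copy(),("green","bar"))
E
python3 go.py 458 -20 205 77.5
```

```text
clock: 10.45
tcp_pos: [630.9, -147.8, 125.3]
tool_rot: [-179.1, 0.2, 80.0]
ft_force: [-24.0, -2.2, 13.6]
finger_gap: 47.8
finger_force: 11.7
clock: 10.95
tcp_pos: [622.4, -144.6, 218.9]
tool_rot: [179.1, 0.1, 80.0]
ft_force: [0.6, -0.7, -0.3]
finger_gap: 47.8
finger_force: 0.0
orange [236 180  23  32 473] [247. 196.] [ 618.1 -140.9  151. ]
orange [275 287  14   2  14] [282. 287.] [ 633. -231.  151.]
11.0
scene blue (121.4, 13) cw (89.1, 276) bar (132.3, 297) pan (110.2, 553) clk 11.05
scene blue (120.7, 13) cw (88.7, 279) bar (132.1, 297) pan (110.1, 557) clk 11.1
scene blue (121.8, 13) cw (89.3, 281) bar (131.8, 297) pan (110.2, 555) clk 11.15
top blue (119.5, 24) cw (87.6, 202) bar (131.2, 360) pan (109.5, 657) clk 11.2
top blue (119.3, 23) cw (87.9, 203) bar (131.5, 359) pan (109.4, 664) clk 11.25
top blue (119.9, 24) cw (87.8, 198) bar (131.2, 356) pan (109.4, 663) clk 11.3
top green 1375 px [231. 198.] mean [480.4 114.4] rect 481.1 114.3 size 96 140 ang 80.1
top bar 360 px [259. 203.] mean [461.7  25.7] rect 462.0 25.7 size 34 98 ang 77.1
top bar 195 px [271. 145.] mean [644.1  -9.4] rect 648.2 -11.0 size 54 53 ang 0.2
scene green 1244 px [286. 204.] mean [484.1 113.1] rect 482.7 112.8 size 94 140 ang 79.9
scene bar 298 px [260. 189.] mean [465.4  26.6] rect 464.6 26.3 size 33 95 ang 78.0
scene bar 178 px [126. 220.] mean [ 648.4 -334.3] rect 650.4 -332.1 size 56 52 ang 19.4
clock 11.3 tcp [ 617.2 -143.5  207.6] [-179.8   -0.    79.9] F [ 0.1 -0.6 -0.7] gap 47.7
tool d [  93.8 -178.3    3.2] twist 0.31
```

View pics/c.png

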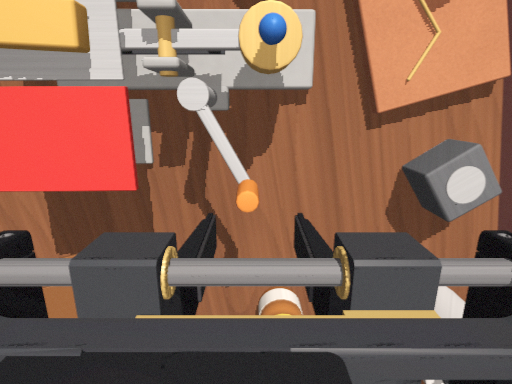

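The lever is back at its stop with the knob at (247,196), and the beam is level again. Now I move to the −y side of the bar, with both fingers spread along its length.

```bash
python3 -m pendant '[{"delta_pos":[50,-90,0],"twist":0.3,"jaw":0.5},{"delta_pos":[50,-90,0],"twist":0.3,"jaw":0.5},{"delta_pos":[98,-182,0],"twist":0.3,"jaw":0.5},{"delta_pos":[98,-182,0],"twist":0.3,"jaw":0.5},{"delta_pos":[98,-182,0],"twist":0.3,"jaw":0.5},{"delta_pos":[98,-182,0],"twist":0.3,"jaw":0.5}]'
python3 - <<'E'
from h import *
info=cams.camera_info("wrist"); im,d=cams.get_image("wrist"); cv2.imwrite("pics/d.png",im[:,:,::-1])
rects("wrist",im,("green","bar","red"))
E
python3 go.py 454.5 -15 130 77.5
```

```text
clock: 11.9
tcp_pos: [455.1, -14.9, 209.0]
tool_rot: [180.0, 0.0, 77.6]
ft_force: [-0.0, 0.0, 0.2]
finger_gap: 47.3
finger_force: 0.0
wrist green 16039 px [252.  47.] mean [480.8 103.2] rect 481.7 102.9 size 76 138 ang 79.9
wrist bar 3434 px [255. 146.] mean [465.5  25.8] rect 465.2 24.5 size 33 96 ang 76.9
wrist bar 1448 px [459. 125.] mean [630.4   6.6] rect 630.3 6.0 size 48 33 ang 25.9
clock 11.95 tcp [456.1 -15.6 209.4] [180.    0.   77.6] F [-0.1  0.4 -0.3] gap 47.7
tool d [ 0.3 -1.7 79.4] twist 0.01
```

View pics/d.png

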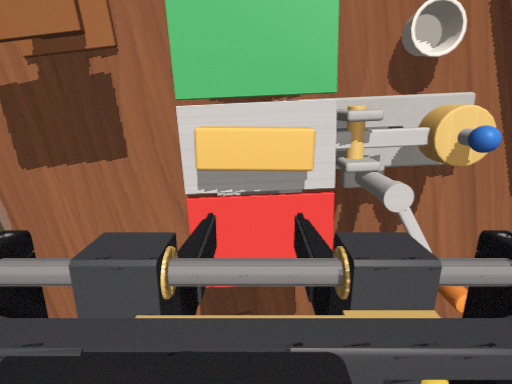

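The bar at (255,148) is centred ahead of the finger pair, with the green tray beyond it at (252,47). I descend gently.

```bash
python3 -m pendant '[{"delta_pos":[0,0,30],"twist":0,"jaw":0.5},{"delta_pos":[0,0,60],"twist":0,"jaw":0.5},{"delta_pos":[0,0,75],"twist":0,"jaw":0.5},{"delta_pos":[0,0,84],"twist":0,"jaw":0.5},{"delta_pos":[0,0,90],"twist":0,"jaw":0.5},{"delta_pos":[0,0,93],"twist":0,"jaw":0.5},{"delta_pos":[0,0,93],"twist":0,"jaw":0.5},{"delta_pos":[0,0,93],"twist":0,"jaw":0.5}]'; python3 go.py 472.5 71.5 116
```

```text
clock: 12.75
tcp_pos: [456.7, -15.7, 117.7]
tool_rot: [179.9, -0.0, 77.5]
ft_force: [0.8, 0.4, -0.4]
finger_gap: 47.5
finger_force: 0.0
clock 12.75 tcp [456.7 -15.7 117.7] [179.9  -0.   77.5] F [ 0.8  0.4 -0.4] gap 47.5
tool d [88.6 -3.4  1.7] twist
```

```bash
python3 -m pendant '[{"delta_pos":[8,0,1],"twist":0,"jaw":0.5},{"delta_pos":[13,0,1],"twist":0,"jaw":0.5},{"delta_pos":[18,0,1],"twist":0,"jaw":0.5},{"delta_pos":[23,-1,1],"twist":0,"jaw":0.5},{"delta_pos":[28,-1,1],"twist":0,"jaw":0.5},{"delta_pos":[33,-1,1],"twist":0,"jaw":0.5},{"delta_pos":[38,-1,1],"twist":0,"jaw":0.5},{"delta_pos":[43,-1,1],"twist":0,"jaw":0.5}]'
python3 - <<'E'
from h import *
for c in ("scene",):
    im,d=cams.get_image(c); rects(c,im,("bar",))
info=cams.camera_info("wrist"); im,d=cams.get_image("wrist"); cv2.imwrite("pics/e.png",im[:,:,::-1]); rects("wrist",im,("bar",))
E
python3 go.py 475.5 86 116
```

```text
clock: 13.55
tcp_pos: [464.5, 25.8, 116.3]
tool_rot: [179.9, 0.2, 77.6]
ft_force: [-0.6, -5.8, 1.4]
finger_gap: 47.6
finger_force: 3.1
scene bar 269 px [270. 193.] mean [470.7  61.3] rect 473.5 59.1 size 32 104 ang 78.0
scene bar 116 px [126. 221.] mean [ 651.8 -332.4] rect 650.2 -332.2 size 57 52 ang 19.4
wrist bar 649 px [249. 159.] mean [472.2  73.6] rect 472.8 74.3 size 7 97 ang 79.2
wrist bar 570 px [386. 314.] mean [531.6 -35.6] rect 527.7 -34.3 size 5 72 ang 77.5
clock 13.65 tcp [464.6  26.4 116.3] [1.799e+02 1.000e-01 7.760e+01] F [ 0.6 -3.6  2. ] gap 48.0
tool d [60.6 -2.2  0.1] twist
```

```bash
python3 -m pendant '[{"delta_pos":[5,0,0],"twist":0,"jaw":0.5},{"delta_pos":[10,0,0],"twist":0,"jaw":0.5},{"delta_pos":[15,0,0],"twist":0,"jaw":0.5},{"delta_pos":[20,0,0],"twist":0,"jaw":0.5},{"delta_pos":[25,-1,0],"twist":0,"jaw":0.5},{"delta_pos":[30,-1,0],"twist":0,"jaw":0.5},{"delta_pos":[35,-1,0],"twist":0,"jaw":0.5},{"delta_pos":[40,-1,0],"twist":0,"jaw":0.5}]'; python3 -m pendant '[{"delta_pos":[5,0,0],"twist":0,"jaw":0.5},{"delta_pos":[10,0,0],"twist":0,"jaw":0.5},{"delta_pos":[14,-1,0],"twist":0,"jaw":0.5},{"delta_pos":[16,-1,0],"twist":0,"jaw":0.5},{"delta_pos":[16,-1,0],"twist":0,"jaw":0.5}]'; python3 -m pendant '[{"delta_pos":[-6,0,0],"twist":0,"jaw":0.5},{"delta_pos":[-20,0,0],"twist":0,"jaw":0.5},{"delta_pos":[-25,0,-20],"twist":0,"jaw":0.5},{"delta_pos":[-60,0,-70],"twist":0,"jaw":0.5},{"delta_pos":[-110,0,-100],"twist":0,"jaw":0.5},{"delta_pos":[-150,0,-110],"twist":0,"jaw":0.5},{"delta_pos":[-150,0,-110],"twist":0,"jaw":0.5},{"delta_pos":[-150,0,-110],"twist":0,"jaw":0.5}]'; python3 look.py f
python3 - <<'E'
from h import *
for c in("top","scene"):
    im=cv2.imread(f"pics/f{c}.png"); rects(c,im[:,:,::-1].copy(),("green","bar"))
a=cv2.imread("pics/ftop.png")[110:290,160:400]; b=cv2.imread("pics/fscene.png")[120:300,130:370]
cv2.imwrite("pics/fcrop.png",cv2.resize(cv2.vconcat([a,b]),None,fx=1.66,fy=1.66,interpolation=cv2.INTER_CUBIC))
E
```

```text
clock: 14.45
tcp_pos: [472.0, 65.1, 116.0]
tool_rot: [180.0, 0.1, 77.6]
ft_force: [-1.1, -6.8, 1.7]
finger_gap: 47.4
finger_force: 3.4
clock: 14.95
tcp_pos: [474.6, 81.3, 116.0]
tool_rot: [180.0, 0.1, 77.6]
ft_force: [-0.7, -5.7, 1.9]
finger_gap: 47.7
finger_force: 2.5
clock: 15.75
tcp_pos: [441.9, -66.1, 226.2]
tool_rot: [179.9, -0.0, 77.3]
ft_force: [-0.3, -0.3, 0.0]
finger_gap: 47.5
finger_force: 0.0
orange [430 213  47  36 773] [455. 230.] [ 607.7 -135.1  151. ]
orange [191 175   1   2   2] [191. 176.] [394.5 -36.3 151. ]
15.8
scene blue (121.0, 12) cw (88.0, 285) bar None pan (112.1, 1157) clk 15.85
scene blue (120.6, 12) cw (87.5, 286) bar None pan (112.0, 1166) clk 15.9
scene blue (120.1, 12) cw (87.9, 279) bar None pan (112.0, 1164) clk 15.95
top blue (117.2, 19) cw (86.3, 207) bar None pan (110.6, 770) clk 16.0
top blue (118.2, 21) cw (86.5, 209) bar None pan (110.7, 775) clk 16.05
top blue (118.9, 20) cw (86.7, 207) bar None pan (110.9, 774) clk 16.1
top green 950 px [231. 198.] mean [480.3 114.2] rect 481.0 114.1 size 96 140 ang 80.3
top bar 360 px [230. 197.] mean [478.9 113.2] rect 478.2 113.3 size 34 101 ang 77.8
top bar 195 px [271. 145.] mean [644.2  -9.8] rect 648.2 -11.0 size 54 53 ang 0.2
scene green 779 px [286. 206.] mean [491.8 114.5] rect 482.7 112.8 size 94 140 ang 79.9
scene bar 335 px [287. 199.] mean [480.6 113.8] rect 480.0 112.7 size 38 98 ang 77.0
scene bar 120 px [126. 221.] mean [ 650.7 -333.1] rect 650.2 -332.2 size 57 52 ang 19.4
```

View pics/fcrop.png

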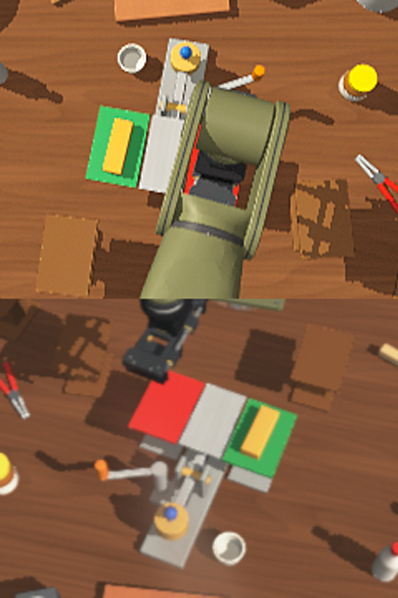

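The bar lies flat and centred on the green tray, at crop (118,146) in the top view. The lever is back at the arrested end, nothing else has moved, and the robot is clear.

```bash
python3 -c "
from rig import ctrl
print(ctrl.close_job())"
```

```text
the job is handed in; nothing more can be done
None
```

The bar was full weight (the pan sank and stayed down), so after arresting the beam level again I slid it flat onto the green tray and handed the job in at about 16 s; the hand-in returned no verdict.

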